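# Wind the model-car launcher to the red pin

### The job

Wind the spring of the model-car launcher: turn the knob clockwise, tooth by tooth, until the wheel hangs on its pawl with the orange pointer standing at the red pin. Ease the wheel back onto the pawl and let go gently; it must never snap back against the pawl or be forced backwards against it. Then slide the yellow safety catch fully home behind the pawl, and leave the tape, bottle, torch and cutters where they are.

Things in the scene. Friction and masses are not known exactly. Their poses are not given: they have to be found in the camera images.
- base: launcher base: aluminium plate 225 x 225 mm, 12 mm thick, fixed to the bench. Origin at bench level under the wheel's axis; the plate spans x -100..125, y -125..100 mm of its frame; at yaw 0 its x axis points away from the robot. An orange-edged launch track, 34 mm high, runs along x at y -88..-122 mm
- winder: white 3D-printed ratchet wheel, 103 mm across, 18 teeth about 20 degrees apart, 21..31 mm above the bench, carrying an orange pointer and a black bar knob. Origin on its axis at bench level, x axis along pointer and knob bar, z up. Clockwise from above winds it, against a spring of 0.12 N m at the first tooth, rising 0.05 N m per rad, plus up to 0.1 N m while the pawl climbs a tooth
- pointer_tip (a point): tip of the orange pointer, 66 mm from the axis, 38 mm above the bench. The dial ticks are 20 degrees apart, the first along the base's -x. The teeth are uneven: hung on the pawl, the pointer stands up to 4.5 degrees to either side of its tick. At the start it hangs on the first or second tooth. Turning stops 157 degrees clockwise of the first tick
- pawl: red sprung pawl, origin under its pin (at x 64, y 30 mm of the base). Its nose, 31 mm from the pin, lies in the teeth on the base's +x side. Its yaw equals the base's when fully in, and grows by about 0.2 rad as it climbs a tooth; it drops in within 3 degrees past that tooth's own rest position. Hung, the wheel loads it with 3 to 5 N; over 16 N (the hand driving the wheel back) harms it
- catch: yellow sliding safety catch, 56 mm (x) by 24 mm (y), origin at bench level under its middle, at x 82 mm of the base. It slides along the base's +y with 2.5 N friction and stays where left: at y -36..-29 mm of the base when open, -6 mm when home at its stop, where it blocks the pawl from lifting, so it stays open while winding
- catch_post (a point): top centre of the upright yellow post of the catch, 14 mm (x) by 16 mm (y), 26 to 55.5 mm above the bench, at x 17 mm of the catch
- pin_red: the red-headed marker pin beside the dial, 12 mm head, its foot (origin) 12 mm above the bench and top 38 mm above it, 80 mm from the wheel's axis. It stands in line with one of the five ticks 40, 60, 80, 100 or 120 degrees clockwise of the first tick; four white-headed pins stand at the other four
- tape: roll of black tape lying flat, 70 mm across, 24 mm high, origin centre of underside; a bystander
- bottle: small white jar, 48 mm across, 100 mm high, origin centre of underside; a bystander
- torch: green torch lying on the bench, 160 x 50 x 38 mm, origin under its middle, long axis x; a bystander
- cutters: side cutters with green handles lying on the bench, 130 x 45 x 10 mm, origin under the pivot, long axis x; a bystander
- knob_grip (a point): middle of the bar knob, on the axis 76 mm above the bench. The black bar is 64 mm long (along the pointer), 16 mm wide, 61 to 89 mm above the bench, and turns with the wheel. Let go, the wheel springs back anticlockwise until a tooth meets the pawl, which then bears the spring instead of the hand; let go 2 degrees or more before that it snaps back. It cannot pass a caught tooth backwards

How it is judged:
By the outcome, as a careful person would: the job done as asked, in the order asked, and still so for the second after the job is handed in, with the robot touching nothing.
It also fails if it takes over 72 s, if anything falls off the work surface, if the arm or the gripper's body presses on something with over 40 N, if the wrist force passes 120 N, or if a joint passes its speed limit or range.

### The arm

A 6-joint arm with a two-finger parallel gripper is mounted at the origin on the work surface. World frame = base frame: x ahead of the robot, y to its left, z up, the work surface at z = 0. Lengths are in m, angles in rad, forces in N, time in s.
With the tool pointing down it reaches from about 0.35 to 0.975 m from the base axis. Payload 7.1 kg.
Tool frame: the origin (TCP) lies midway between the tips of the shut fingers; the grasp point (between the pads) lies arm.tcp_to_grasp behind it (arm.tcp_to_grasp is the distance from the TCP to the grasp point, in m); z points along the fingers, y is the direction in which the jaws open and shut (so a half turn about z gives the same grasp; the last joint's range is limited). The gripper opens to 88 mm and grips with 3 to 60 N. Pads are 20 mm wide; open, the fingers measure 115 mm over their backs; the gripper's body (75 mm by 178 mm) begins 61 mm behind the grasp point.
Start: joints at [1.094, 0.423, 1.63, -0, 1.089, -0.019], TCP at [0.276, 0.561, 0.223] pointing down, gripper open.
Joint ranges: [-3, 3], [-0.9, 2.11], [0.09, 2.58], [-1.31, 4.45], [0.11, 2.69], [-2.54, 2.54]. Speed limits (rad/s): [2.39, 2.39, 3.01, 3.14, 3.14, 3.14].

### API

Orientations are given as a rotation vector (axis times angle).
In Python, from workcell import arm gives the robot as it stands.
- The arm moves only by the tool arm_command, never from a script. Its argument "targets" is a list of rows, each an object of numbers: "dx", "dy", "dz": the shift along the tool's x, y, z in m; "ax", "ay", "az": the turn, a rotation vector about the tool's x, y, z in rad; "fingers": the closure, from 0 (fully open) to 1 (shut). In form: [{"dx": .., "dy": .., "dz": .., "ax": .., "ay": .., "az": .., "fingers": ..}, ...]. A call has exactly 8 rows; each row shifts and turns the commanded pose from where the row before left it, along the tool's axes as they then stand; what a row does not reach is not made up. A row lasts 1/10 s, in which the tool goes at most 50 mm and 8.59 degrees, less where a joint would pass 70% of its speed; a pose out of reach is approached as far as the arm can. A call is refused whole if a number of a shift passes 0.05 or a number of a turn 0.15, either way. A call with a gripper value outside its range is refused whole. The fingers move at their own pace and stop on an object; the grip force is fixed at half the most. Time passes only in rows, so rows that do not move let the fingers close, or fill a call up. It gives the time, the measured TCP pose, the force and the opening at its end, in the units of the state.
- arm.read_state(): the state, without advancing time (a new reading comes with each control period).
- arm.read_camera(name): name is "scene" or "top" or "wrist"; returns the picture (480x640x3 uint8, red, green, blue); there is no depth.
- arm.get_calibration(name): a dict with "mtx" (3x3 intrinsics, pixels), "pose" (4x4, takes a point from camera to world coordinates); the wrist camera has in their place "T_tool_cam" (4x4, takes a point from camera to tool coordinates, whose origin is the TCP and whose axes are the flange's). Camera axes: x right, y down, z forward; pixel columns grow to the right and rows downward; lengths in m; the calibration is good to about 2 mm. A picture is of the moment at which its call begins: read the wrist's pose just before it. get_calibration takes no time and is no camera call.
- arm.hand_in(): hands the job in, once; it reports no verdict.
Trained networks look in the newest picture that a camera, given by its name, has taken for a name from the list of things; names that differ only in an ending like _2 or _b are one class to them, and where a whole thing is asked for, a point or a joint stands for the part that bears it (a point fixed in the world has none). Each returns a list of dicts, best first, with "conf" (0 to 1); they miss things now and then, are a little off and sometimes report something else, mostly with a low value. They report only what shows in the picture. A call takes as long as a camera call.
- arm.recognise(camera, target): "centre" ([column, row] in pixels, amid what is visible of it).
- arm.tip_of(camera, target): "centre" ([column, row] in pixels: a listed point, or the origin of a listed thing).
The state is a dict: "time_s": time; "qpos": joint angles; "qvel": joint speeds; "tau": joint torques, N m; "eef_pos": TCP position; "tcp_rot": TCP orientation; "wrist_force": force on the tool from outside, world axes, zero at the start; "moment": the same for the moment, N m; "grip_width": opening from 0.0 (shut) to 1.0 (fully open).
Only numpy, scipy, OpenCV 4.12 (cv2) and the standard library are available. Lean on these libraries where they do the work, as an engineer would, in place of code of your own. Each camera call takes 0.05 s, during which the arm holds its last target. There are 200 camera calls.

## Working session

There is one attempt and no reset: what is moved stays moved. The work goes in short steps, Python scripts to look and compute and a tool call to move; the robot and the scene stay as the last step left them, time stands still between calls to the robot, and variables do not carry over. Pictures are saved under pics/ and viewed, about 8 in all and at most 12, crops included, and the job is handed in when it is done.

Besides the shell and the picture viewer there is one more tool, called after "Request:" as name([rows], argument=value, ...), one row to a line, values as JSON. arm_command: Moves the arm, as the interface text tells. Its arguments: {"type":"object","properties":{"targets":{"type":"array","items":{"type":"object","properties":{"dx":{"type":"number"},"dy":{"type":"number"},"dz":{"type":"number"},"ax":{"type":"number"},"ay":{"type":"number"},"az":{"type":"number"},"fingers":{"type":"number"}}}}},"required":["targets"]}

```bash
ls; mkdir -p pics; python3 - <<'E'
from workcell import arm
import cv2,numpy as np
np.set_printoptions(precision=4,suppress=True)
for c in ["top","scene"]:
    im=arm.read_camera(c); cv2.imwrite(f"pics/{c}0.png",im[:,:,::-1])
    cal=arm.get_calibration(c); print(c,cal)
    for t in ["knob_grip","pointer_tip","pin_red","catch_post","pawl","base","winder"]:
        print(t,[(np.round(d["centre"],1),round(d["conf"],2)) for d in arm.tip_of(c,t)[:2]])
print(arm.get_calibration("wrist"),arm.tcp_to_grasp,arm.read_state())
E
```

```text
pics
top {'mtx': array([[501.781 ,   0.    , 324.476 ],
       [  0.    , 501.781 , 236.8749],
       [  0.    ,   0.    ,   1.    ]]), 'pose': array([[ 0.0016, -0.9934,  0.1151,  0.5346],
       [-0.9999, -0.0031, -0.0125,  0.0284],
       [ 0.0128, -0.115 , -0.9933,  0.8617],
       [ 0.    ,  0.    ,  0.    ,  1.    ]])}
knob_grip [(array([275.8, 300.1]), 0.75)]
pointer_tip [(array([264. , 338.1]), 0.95)]
pin_red [(array([237.5, 325.4]), 0.6), (array([367.4, 200.2]), 0.29)]
catch_post [(array([316.6, 248.2]), 0.79), (array([311.5, 259.7]), 0.67)]
pawl [(array([277.5, 258.9]), 0.57)]
base [(array([279.5, 302.3]), 0.74)]
winder [(array([276.2, 299. ]), 0.91)]
scene {'mtx': array([[534.3529,   0.    , 322.4388],
       [  0.    , 534.3529, 239.9312],
       [  0.    ,   0.    ,   1.    ]]), 'pose': array([[-0.0313,  0.8194, -0.5723,  1.1468],
       [ 0.9994,  0.0338, -0.0064,  0.0427],
       [ 0.0141, -0.5722, -0.82  ,  0.8206],
       [ 0.    ,  0.    ,  0.    ,  1.    ]])}
knob_grip [(array([351.1, 192.8]), 0.92)]
pointer_tip [(array([365.2, 183.7]), 0.92)]
pin_red [(array([388.1
[... 227 characters left out ...]
 ],
       [  0.    ,   0.    ,   1.    ]]), 'T_tool_cam': array([[ 0.0001, -0.9608, -0.2773,  0.0748],
       [ 1.    ,  0.0002, -0.0002, -0.0004],
       [ 0.0003, -0.2773,  0.9608, -0.1619],
       [ 0.    ,  0.    ,  0.    ,  1.    ]])} 0.0187 {'time_s': 0.8, 'qpos': array([ 1.094 ,  0.4231,  1.6299, -0.    ,  1.0886, -0.019 ]), 'qvel': array([ 0.0006,  0.0005,  0.0014,  0.    , -0.0011, -0.0005]), 'tau': array([ -0.0005, -54.4507, -27.4048,   0.0644,   0.0165,  -0.    ]), 'eef_pos': array([0.2762, 0.5606, 0.2227]), 'tcp_rot': array([0.7128, 3.0596, 0.0001]), 'wrist_force': array([ 0.3104,  0.2494, -0.0938]), 'moment': array([-0.0263, -0.0054, -0.0056]), 'grip_width': 0.9989544948461478}
```

```bash
cat > h.py <<'E'
from workcell import arm
import cv2,numpy as np
from scipy.spatial.transform import Rotation as R
np.set_printoptions(precision=4,suppress=True)
def toworld(cam,px,z,state=None):
    c=arm.get_calibration(cam)
    if cam=="wrist":
        T=np.eye(4);T[:3,:3]=R.from_rotvec(state["tcp_rot"]).as_matrix();T[:3,3]=state["eef_pos"];P=T@c["T_tool_cam"]
    else: P=c["pose"]
    d=P[:3,:3]@np.linalg.inv(c["mtx"])@np.array([px[0],px[1],1.])
    return P[:3,3]+d*(z-P[2,3])/d[2]
def find(cam,items,state=None):
    for t,z in items.items():
        for d in arm.tip_of(cam,t)[:2]: print(cam,t,np.round(d["centre"],1),round(d["conf"],2),toworld(cam,d["centre"],z,state)[:2])
E
python3 - <<'E'
from h import *
Z=dict(knob_grip=.076,pointer_tip=.038,pin_red=.012,catch_post=.0555,pawl=0,base=0,winder=0)
for c in ["top","scene"]: find(c,Z)
i=cv2.imread("pics/top0.png")[170:390,180:400]
cv2.imwrite("pics/t0c.png",cv2.resize(i,(600,600),interpolation=cv2.INTER_CUBIC))
E
```

```text
top knob_grip [275.8 300.1] 0.75 [0.5266 0.0939]
top pointer_tip [264.  338.1] 0.95 [0.4654 0.1153]
top pin_red [237.5 325.4] 0.6 [0.4841 0.1625]
top pin_red [367.4 200.2] 0.29 [ 0.6968 -0.0561]
top catch_post [316.6 248.2] 0.79 [0.6096 0.0309]
top catch_post [311.5 259.7] 0.67 [0.591  0.0391]
top pawl [277.5 258.9] 0.57 [0.5961 0.0982]
top base [279.5 302.3] 0.74 [0.5222 0.0939]
top winder [276.2 299. ] 0.91 [0.5277 0.0996]
scene knob_grip [351.1 192.8] 0.92 [0.5209 0.0855]
scene pointer_tip [365.2 183.7] 0.92 [0.4649 0.1149]
scene pin_red [388.1 200.2] 0.38 [0.4828 0.1614]
scene catch_post [320.3 238. ] 0.84 [0.6089 0.0328]
scene base [321.4 240.5] 0.45 [0.5755 0.0344]
scene winder [357.5 219. ] 0.55 [0.5222 0.1023]
```

View pics/t0c.png

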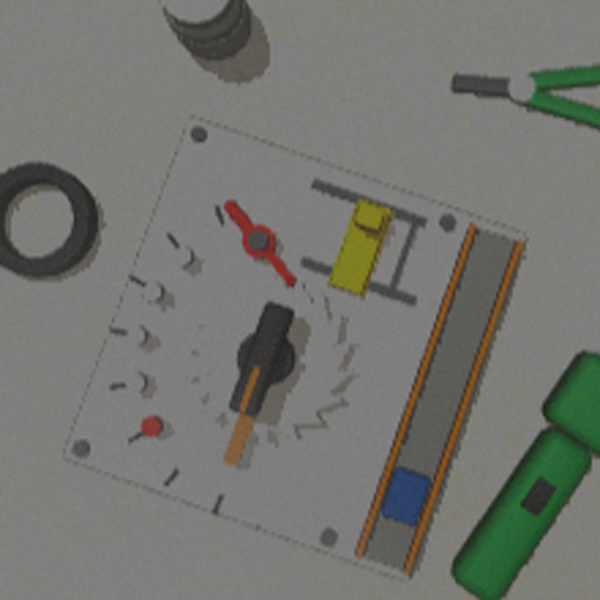

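View pics/scene0.png

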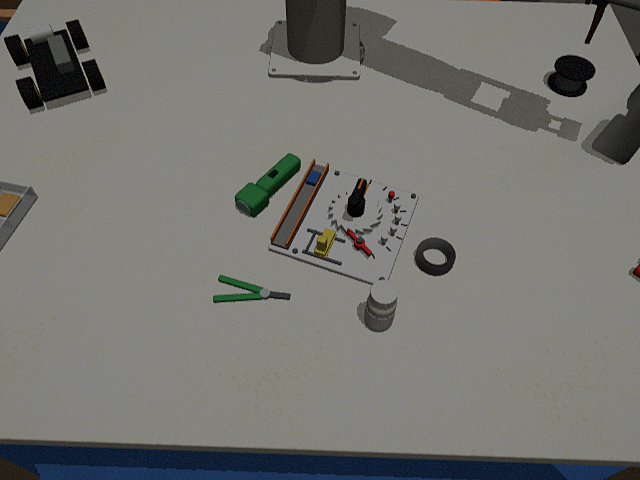

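Red pin is at the third tick, 40° (crop ~(151,427)). The pointer is at about the first tick, so two teeth remain. The catch is open. Moving above for a close look.

Request:
arm_command([
  {"dx": -0.015,"dy": -0.01},
  {"dx": -0.03,"dy": -0.02},
  {"dx": -0.032,"dy": -0.02},
  {"dx": -0.032,"dy": -0.02},
  {"dx": -0.032,"dy": -0.02},
  {"dx": -0.032,"dy": -0.02},
  {"dx": -0.032,"dy": -0.02},
  {"dx": -0.032,"dy": -0.02},
])

```text
schema error: expected keys dx, dy, dz, ax, ay, az, fingers
```

Request:
arm_command([
  {"dx": -0.032,"dy": -0.02},
  {"dx": -0.032,"dy": -0.02},
  {"dx": -0.032,"dy": -0.02},
  {"dx": -0.032,"dy": -0.02},
  {"dx": -0.032,"dy": -0.02},
  {"dx": -0.032,"dy": -0.02,"dz": 0.01},
  {"dx": -0.032,"dy": -0.02,"dz": 0.01},
  {"dx": -0.01,"dy": -0.01,"az": -0.12},
])

```text
schema error: expected keys dx, dy, dz, ax, ay, az, fingers
```

```bash
python3 - <<'E'
from h import *
s=arm.read_state();print(s["eef_pos"],s["tcp_rot"],s["time_s"],s["wrist_force"],s["qpos"])
im=arm.read_camera("wrist"); cv2.imwrite("pics/w0.png",im[:,:,::-1])
s=arm.read_state()
find("wrist",dict(knob_grip=.076,pointer_tip=.038,pin_red=.012,catch_post=.0555,pawl=0,base=0,winder=0,catch=0),s)
E
```

```text
[0.2762 0.5607 0.2227] [0.7128 3.0596 0.0001] 1.5 [-0.5827  0.5777 -0.0528] [ 1.094   0.4231  1.6299 -0.      1.0886 -0.019 ]
```

View pics/w0.png

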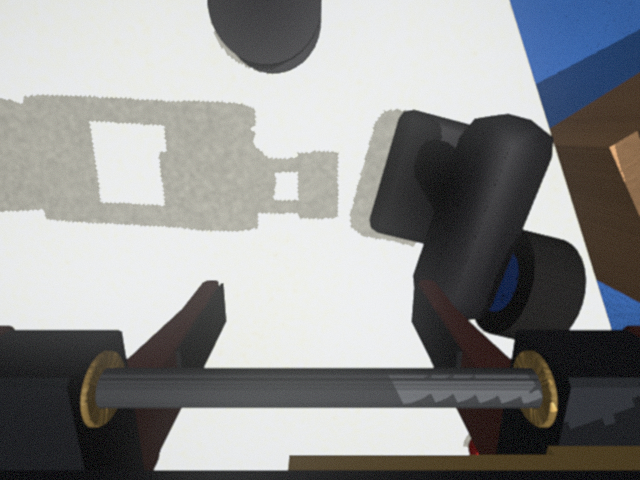

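The moves were refused because every key is required; the picture shows only bench. I'll resend.

Request:
arm_command([
  {"dx": -0.015,"dy": -0.01,"dz": 0,"ax": 0,"ay": 0,"az": 0,"fingers": 0},
  {"dx": -0.03,"dy": -0.02,"dz": 0,"ax": 0,"ay": 0,"az": 0,"fingers": 0},
  {"dx": -0.032,"dy": -0.02,"dz": 0,"ax": 0,"ay": 0,"az": 0,"fingers": 0},
  {"dx": -0.032,"dy": -0.02,"dz": 0,"ax": 0,"ay": 0,"az": 0,"fingers": 0},
  {"dx": -0.032,"dy": -0.02,"dz": 0,"ax": 0,"ay": 0,"az": 0,"fingers": 0},
  {"dx": -0.032,"dy": -0.02,"dz": 0,"ax": 0,"ay": 0,"az": 0,"fingers": 0},
  {"dx": -0.032,"dy": -0.02,"dz": 0,"ax": 0,"ay": 0,"az": 0,"fingers": 0},
  {"dx": -0.032,"dy": -0.02,"dz": 0,"ax": 0,"ay": 0,"az": 0,"fingers": 0},
])

```text
time_s: 2.75
eef_pos: [0.4231, 0.3188, 0.2228]
tcp_rot: [0.713, 3.059, -0.0]
wrist_force: [0.5, 0.6, 0.6]
grip_width: 0.997
```

Request:
arm_command([
  {"dx": -0.032,"dy": -0.02,"dz": 0,"ax": 0,"ay": 0,"az": 0,"fingers": 0},
  {"dx": -0.032,"dy": -0.02,"dz": 0,"ax": 0,"ay": 0,"az": 0,"fingers": 0},
  {"dx": -0.032,"dy": -0.02,"dz": 0,"ax": 0,"ay": 0,"az": 0,"fingers": 0},
  {"dx": -0.032,"dy": -0.02,"dz": 0,"ax": 0,"ay": 0,"az": 0,"fingers": 0},
  {"dx": -0.032,"dy": -0.02,"dz": 0,"ax": 0,"ay": 0,"az": 0,"fingers": 0},
  {"dx": -0.03,"dy": -0.02,"dz": 0.01,"ax": 0,"ay": 0,"az": 0,"fingers": 0},
  {"dx": -0.03,"dy": -0.02,"dz": 0.01,"ax": 0,"ay": 0,"az": 0,"fingers": 0},
  {"dx": -0.015,"dy": -0.01,"dz": 0,"ax": 0,"ay": 0,"az": -0.12,"fingers": 0},
])

```text
time_s: 3.55
eef_pos: [0.5669, 0.0794, 0.2015]
tcp_rot: [-0.529, -3.095, 0.002]
wrist_force: [0.1, 0.8, -0.8]
grip_width: 1.001
```

```bash
python3 - <<'E'
from h import *
s=arm.read_state()
im=arm.read_camera("wrist"); cv2.imwrite("pics/w1.png",im[:,:,::-1])
print(s["eef_pos"],s["tcp_rot"],s["time_s"],s["wrist_force"],s["qpos"])
find("wrist",dict(knob_grip=.076,pointer_tip=.038,pin_red=.012,catch_post=.0555,pawl=0,base=0,winder=0,catch=0),s)
E
```

```text
[0.5669 0.0794 0.2015] [-0.5287 -3.0952  0.0018] 3.55 [ 0.102   0.7544 -0.791 ] [ 0.1187  0.3731  1.7641 -0.0008  1.0061 -1.1133]
wrist knob_grip [320.4 179.9] 0.8 [0.5281 0.0938]
wrist pointer_tip [323.2  91.5] 0.63 [0.4663 0.1179]
wrist pin_red [378.5  99.9] 0.59 [0.4864 0.1624]
wrist catch_post [287.7 288.4] 0.6 [0.6104 0.0345]
wrist pawl [349.6 236. ] 0.73 [0.5986 0.1002]
wrist pawl [289.4 247.6] 0.47 [0.59   0.0393]
wrist base [320.8 170.6] 0.96 [0.5283 0.0944]
wrist base [345.1 233.2] 0.69 [0.5944 0.0969]
wrist winder [321.  166.3] 0.57 [0.5246 0.0959]
wrist catch [288.5 247.2] 0.6 [0.5893 0.0386]
```

View pics/w1.png

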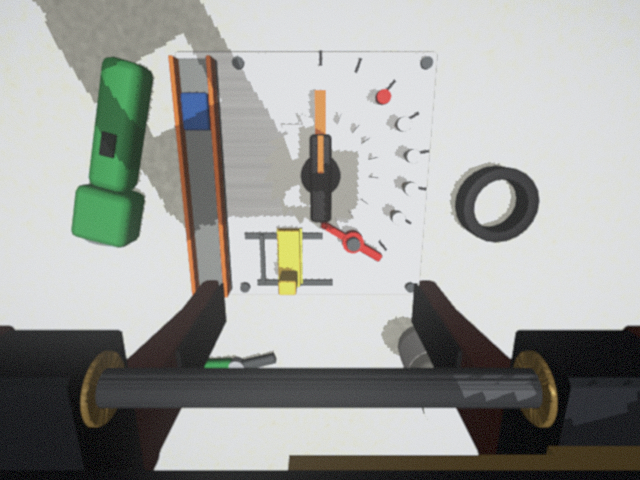

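The pointer stands on the first tick (col 320), the red pin at the third (383,96), the pawl's nose is in the teeth at (320,222), and the catch is open. Refining the angles before the grasp.

```bash
cat >> h.py <<'E'
def pca(mask,cam,z,s):
    v,u=np.nonzero(mask); P=np.array([toworld(cam,(a,b),z,s)[:2] for a,b in zip(u,v)]); c=P.mean(0)
    w,V=np.linalg.eigh(np.cov((P-c).T)); d=V[:,1]; d=d*(-1 if d[0]>0 else 1)
    return c,np.degrees(np.arctan2(d[1],d[0])),len(u)
def orange(im):
    h=cv2.cvtColor(im,cv2.COLOR_RGB2HSV); return cv2.inRange(h,(8,120,120),(20,255,255))
E
python3 - <<'E'
from h import *
s=arm.read_state(); im=cv2.imread("pics/w1.png")[:,:,::-1].copy()
m=orange(im); n=np.zeros_like(m); n[85:134,305:345]=m[85:134,305:345]
print("pointer",pca(n,"wrist",.036,s))
g=cv2.cvtColor(im,cv2.COLOR_RGB2HSV)[:,:,2]
n=np.zeros_like(m); n[138:220,300:345]=(g[138:220,300:345]<70)
print("knob",pca(n,"wrist",.085,s))
# screws (dark discs) refine
W=[]
for u,v in [(238,63),(426,62),(245,287),(411,287)]:
    p=(g[v-9:v+10,u-9:u+10]<110); y,x=np.nonzero(p); W.append(toworld("wrist",(x.mean()+u-9,y.mean()+v-9),.013,s)[:2]); print(W[-1],p.sum())
W=np.array(W); 
for a,b in [(0,2),(1,3)]: d=W[b]-W[a]; print("yaw",np.degrees(np.arctan2(d[1],d[0])),np.hypot(*d))
for a,b in [(0,1),(2,3)]: d=W[b]-W[a]; print("yaw",np.degrees(np.arctan2(-d[0],d[1])),np.hypot(*d))
print("plate centre",W.mean(0))
M=R.from_rotvec(s["tcp_rot"]).as_matrix(); print(M, np.degrees(np.arctan2(M[1,1],M[0,1])))
E
```

```text
pointer (array([0.4798, 0.1147]), np.float64(161.5647595756678), 400)
knob (array([0.5287, 0.0982]), np.float64(166.6427905209295), 1147)
[0.4183 0.0607] 67
[0.4722 0.2101] 7
[ 0.6085 -0.0094] 16
[0.6702 0.1504] 112
yaw -20.224539675054455 0.20264223248644608
yaw -16.797371701722483 0.20679657858431214
yaw -19.813152123656977 0.15883818437025946
yaw -21.109377067998583 0.17121674496096043
plate centre [0.5423 0.103 ]
[[-0.9436  0.331   0.0002]
 [ 0.331   0.9436  0.    ]
 [-0.0002  0.0001 -1.    ]] 70.67331180237547
```

Request:
arm_command([
  {"dx": 0.02,"dy": 0.001,"dz": 0.02,"ax": 0,"ay": 0,"az": -0.01,"fingers": 0},
  {"dx": 0.0225,"dy": 0.001,"dz": 0.03,"ax": 0,"ay": 0,"az": 0,"fingers": 0},
  {"dx": 0,"dy": 0,"dz": 0.03,"ax": 0,"ay": 0,"az": 0,"fingers": 0},
  {"dx": 0,"dy": 0,"dz": 0.03,"ax": 0,"ay": 0,"az": 0,"fingers": 0.3},
  {"dx": 0,"dy": 0,"dz": 0.02,"ax": 0,"ay": 0,"az": 0,"fingers": 0.4},
  {"dx": 0,"dy": 0,"dz": 0.0115,"ax": 0,"ay": 0,"az": 0,"fingers": 0.5},
  {"dx": 0,"dy": 0,"dz": 0,"ax": 0,"ay": 0,"az": 0,"fingers": 0.6},
  {"dx": 0,"dy": 0,"dz": 0,"ax": 0,"ay": 0,"az": 0,"fingers": 0.65},
])

```text
time_s: 4.8
eef_pos: [0.5279, 0.099, 0.0618]
tcp_rot: [0.512, 3.099, 0.0]
wrist_force: [0.0, 0.3, -0.1]
grip_width: 0.582
```

```bash
python3 - <<'E'
from h import *
s=arm.read_state()
im=arm.read_camera("wrist"); cv2.imwrite("pics/w2.png",im[:,:,::-1])
print(s["eef_pos"],s["tcp_rot"],s["time_s"],s["wrist_force"],s["moment"],s["qpos"])
E
```

```text
[0.5279 0.099  0.0618] [0.5121 3.0989 0.0003] 4.8 [ 0.0378  0.3096 -0.0642] [-0.0242  0.0139 -0.009 ] [ 0.1632  0.5395  1.9154 -0.      0.686  -1.08  ]
```

View pics/w2.png

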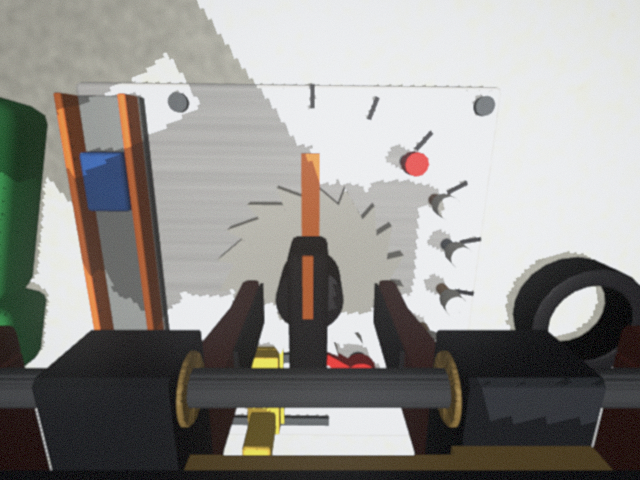

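The bar sits at col ~310, while the finger midpoint is at ~319. I'll shift −4 mm in tool y, then close.

Request:
arm_command([
  {"dx": 0,"dy": -0.004,"dz": 0.002,"ax": 0,"ay": 0,"az": 0,"fingers": 0.65},
  {"dx": 0,"dy": 0,"dz": 0,"ax": 0,"ay": 0,"az": 0,"fingers": 0.72},
  {"dx": 0,"dy": 0,"dz": 0,"ax": 0,"ay": 0,"az": 0,"fingers": 0.75},
  {"dx": 0,"dy": 0,"dz": 0,"ax": 0,"ay": 0,"az": 0,"fingers": 0.78},
  {"dx": 0,"dy": 0,"dz": 0,"ax": 0,"ay": 0,"az": 0,"fingers": 0.81},
  {"dx": 0,"dy": 0,"dz": 0,"ax": 0,"ay": 0,"az": 0,"fingers": 0.84},
  {"dx": 0,"dy": 0,"dz": 0,"ax": 0,"ay": 0,"az": 0,"fingers": 0.9},
  {"dx": 0,"dy": 0,"dz": 0,"ax": 0,"ay": 0,"az": 0,"fingers": 1},
])

```text
time_s: 5.65
eef_pos: [0.5265, 0.0949, 0.0597]
tcp_rot: [0.512, 3.099, 0.0]
wrist_force: [-1.0, -1.1, 5.1]
grip_width: 0.342
```

```bash
python3 - <<'E'
from h import *
s=arm.read_state()
print(s)
E
```

```text
{'time_s': 5.65, 'qpos': array([ 0.1561,  0.541 ,  1.9205, -0.0002,  0.6795, -1.0868]), 'qvel': array([ 0.0009,  0.0013, -0.002 ,  0.0004,  0.0004, -0.0001]), 'tau': array([  0.1298, -47.8988, -16.3353,   0.0383,  -0.296 ,  -0.016 ]), 'eef_pos': array([0.5265, 0.0949, 0.0597]), 'tcp_rot': array([0.5124, 3.0989, 0.0001]), 'wrist_force': array([-1.0494, -1.0615,  5.1216]), 'moment': array([-0.0324,  0.2332, -0.0258]), 'grip_width': 0.34219878348039234}
```

Width 30 mm: the tips probably bear on the hub below the bar. I'll open a little, rise 6 mm and close again.

Request:
arm_command([
  {"dx": 0,"dy": 0,"dz": 0,"ax": 0,"ay": 0,"az": 0,"fingers": 0.6},
  {"dx": 0,"dy": 0,"dz": -0.006,"ax": 0,"ay": 0,"az": 0,"fingers": 0.6},
  {"dx": 0,"dy": 0,"dz": 0,"ax": 0,"ay": 0,"az": 0,"fingers": 0.7},
  {"dx": 0,"dy": 0,"dz": 0,"ax": 0,"ay": 0,"az": 0,"fingers": 0.76},
  {"dx": 0,"dy": 0,"dz": 0,"ax": 0,"ay": 0,"az": 0,"fingers": 0.8},
  {"dx": 0,"dy": 0,"dz": 0,"ax": 0,"ay": 0,"az": 0,"fingers": 0.84},
  {"dx": 0,"dy": 0,"dz": 0,"ax": 0,"ay": 0,"az": 0,"fingers": 0.9},
  {"dx": 0,"dy": 0,"dz": 0,"ax": 0,"ay": 0,"az": 0,"fingers": 1},
])

```text
time_s: 6.45
eef_pos: [0.5261, 0.0949, 0.0651]
tcp_rot: [-0.513, -3.099, -0.0]
wrist_force: [-0.5, 0.5, -0.7]
grip_width: 0.179
```

Request:
arm_command([
  {"dx": 0,"dy": 0,"dz": 0,"ax": 0,"ay": 0,"az": 0,"fingers": 1},
  {"dx": 0,"dy": 0,"dz": 0,"ax": 0,"ay": 0,"az": 0,"fingers": 1},
  {"dx": 0,"dy": 0,"dz": 0,"ax": 0,"ay": 0,"az": 0,"fingers": 1},
  {"dx": 0,"dy": 0,"dz": 0,"ax": 0,"ay": 0,"az": 0,"fingers": 1},
  {"dx": 0,"dy": 0,"dz": 0,"ax": 0,"ay": 0,"az": 0,"fingers": 1},
  {"dx": 0,"dy": 0,"dz": 0,"ax": 0,"ay": 0,"az": 0,"fingers": 1},
  {"dx": 0,"dy": 0,"dz": 0,"ax": 0,"ay": 0,"az": 0,"fingers": 1},
  {"dx": 0,"dy": 0,"dz": 0,"ax": 0,"ay": 0,"az": 0,"fingers": 1},
])

```text
time_s: 7.25
eef_pos: [0.5261, 0.0949, 0.0651]
tcp_rot: [-0.513, -3.099, -0.0]
wrist_force: [-0.2, 1.1, -1.9]
grip_width: 0.175
```

```bash
python3 - <<'E'
from h import *
s=arm.read_state(); print(s["eef_pos"],s["wrist_force"],s["moment"],s["grip_width"])
E
```

```text
[0.5261 0.0949 0.0651] [-0.212   1.1497 -1.8995] [ 0.3446 -0.0552 -0.0741] 0.1750425646169464
```

Request:
arm_command([
  {"dx": 0,"dy": 0,"dz": 0,"ax": 0,"ay": 0,"az": 0.03,"fingers": 1},
  {"dx": 0,"dy": 0,"dz": 0,"ax": 0,"ay": 0,"az": 0.06,"fingers": 1},
  {"dx": 0,"dy": 0,"dz": 0,"ax": 0,"ay": 0,"az": 0.06,"fingers": 1},
  {"dx": 0,"dy": 0,"dz": 0,"ax": 0,"ay": 0,"az": 0.06,"fingers": 1},
  {"dx": 0,"dy": 0,"dz": 0,"ax": 0,"ay": 0,"az": 0.06,"fingers": 1},
  {"dx": 0,"dy": 0,"dz": 0,"ax": 0,"ay": 0,"az": 0.06,"fingers": 1},
  {"dx": 0,"dy": 0,"dz": 0,"ax": 0,"ay": 0,"az": 0.06,"fingers": 1},
  {"dx": 0,"dy": 0,"dz": 0,"ax": 0,"ay": 0,"az": 0.03,"fingers": 1},
])

```text
time_s: 8.05
eef_pos: [0.5261, 0.0948, 0.0651]
tcp_rot: [-1.149, -2.924, 0.001]
wrist_force: [-0.9, 1.2, -1.9]
grip_width: 0.183
```

```bash
cat > st.py <<'E'
from h import *
s=arm.read_state(); M=R.from_rotvec(s["tcp_rot"]).as_matrix()
print(s["time_s"],s["eef_pos"],s["wrist_force"],s["moment"],s["grip_width"],"yaw",np.degrees(np.arctan2(M[1,1],M[0,1])),"tauz6",s["tau"][5])
E
python3 st.py
```

```text
8.05 [0.5261 0.0948 0.0651] [-0.9296  1.2442 -1.8529] [0.1581 0.082  0.2077] 0.1833735689478275 yaw 47.089306796548364 tauz6 0.11639659758657217
```

Request:
arm_command([
  {"dx": 0,"dy": 0,"dz": 0,"ax": 0,"ay": 0,"az": 0.04,"fingers": 1},
  {"dx": 0,"dy": 0,"dz": 0,"ax": 0,"ay": 0,"az": 0.06,"fingers": 1},
  {"dx": 0,"dy": 0,"dz": 0,"ax": 0,"ay": 0,"az": 0.06,"fingers": 1},
  {"dx": 0,"dy": 0,"dz": 0,"ax": 0,"ay": 0,"az": 0.06,"fingers": 1},
  {"dx": 0,"dy": 0,"dz": 0,"ax": 0,"ay": 0,"az": 0.06,"fingers": 1},
  {"dx": 0,"dy": 0,"dz": 0,"ax": 0,"ay": 0,"az": 0.06,"fingers": 1},
  {"dx": 0,"dy": 0,"dz": 0,"ax": 0,"ay": 0,"az": 0.06,"fingers": 1},
  {"dx": 0,"dy": 0,"dz": 0,"ax": 0,"ay": 0,"az": 0.03,"fingers": 1},
])

```text
time_s: 8.85
eef_pos: [0.5258, 0.0946, 0.0651]
tcp_rot: [-1.746, -2.611, 0.002]
wrist_force: [-0.2, -0.1, -1.3]
grip_width: 0.177
```

```bash
python3 st.py; python3 - <<'E'
from h import *
s=arm.read_state()
a=arm.read_camera("top")[:,:,::-1]; b=arm.read_camera("wrist")[:,:,::-1]
find("top",dict(pointer_tip=.038,knob_grip=.076))
i=cv2.resize(a[230:360,210:340],(480,480),interpolation=cv2.INTER_CUBIC)
cv2.imwrite("pics/w3.png",b)
E
```

```text
8.85 [0.5258 0.0946 0.0651] [-0.2192 -0.0733 -1.2691] [0.077  0.1124 0.2801] 0.17749573071037844 yaw 22.46601692256051 tauz6 0.15709656290709972
```

View pics/w3.png

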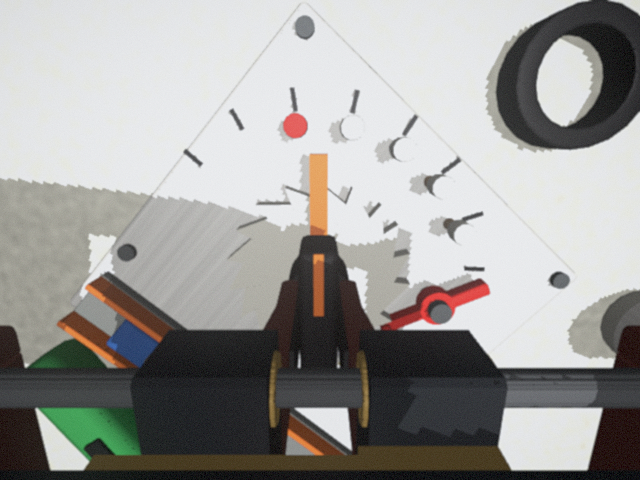

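The pointer (col 318) is about 8° past the red pin's tick (col 294). Checking the pawl angle against the first picture.

```bash
cat >> h.py <<'E'
def pawl(im,s,box):
    h=cv2.cvtColor(im,cv2.COLOR_RGB2HSV); m=cv2.inRange(h,(0,150,80),(6,255,255))|cv2.inRange(h,(172,150,80),(180,255,255))
    n=np.zeros_like(m); x0,y0,x1,y1=box; n[y0:y1,x0:x1]=m[y0:y1,x0:x1]; return pca(n,"wrist",.028,s)
E
python3 - <<'E'
from h import *
s=arm.read_state()
rd=lambda f: cv2.imread(f)[:,:,::-1].copy()
s1=dict(eef_pos=np.array([.5669,.0794,.2015]),tcp_rot=np.array([-.5287,-3.0952,.0018]))
print(pawl(rd("pics/w1.png"),s1,(315,210,390,265)))
print(pawl(rd("pics/w3.png"),s,(375,270,500,325)))
im=rd("pics/w3.png");m=orange(im);n=np.zeros_like(m);n[150:240,300:335]=m[150:240,300:335]
print(pca(n,"wrist",.036,s))
for p in [(185,151,202,164),(231,110,242,128),(292,88,295,109)]: 
  a,b=toworld("wrist",p[:2],.012,s),toworld("wrist",p[2:],.012,s); print(a[:2],b[:2],np.degrees(np.arctan2(*(a-[.527,.0955,.012])[1::-1])))
E
```

```text
(array([0.5976, 0.1035]), np.float64(-139.99231574484764), 355)
(array([0.5984, 0.1039]), np.float64(-134.97045634394146), 1124)
(array([0.5088, 0.1362]), np.float64(112.93098957994549), 1349)
[0.4327 0.1268] [0.4435 0.1237] 161.61815454172435
[0.4493 0.157 ] [0.4578 0.1505] 141.6445772570857
[0.4756 0.1799] [0.4809 0.1707] 121.3563830230575
```

Request:
arm_command([
  {"dx": 0,"dy": 0,"dz": 0,"ax": 0,"ay": 0,"az": -0.01,"fingers": 1},
  {"dx": 0,"dy": 0,"dz": 0,"ax": 0,"ay": 0,"az": -0.01,"fingers": 1},
  {"dx": 0,"dy": 0,"dz": 0,"ax": 0,"ay": 0,"az": -0.01,"fingers": 1},
  {"dx": 0,"dy": 0,"dz": 0,"ax": 0,"ay": 0,"az": -0.01,"fingers": 1},
  {"dx": 0,"dy": 0,"dz": 0,"ax": 0,"ay": 0,"az": -0.01,"fingers": 1},
  {"dx": 0,"dy": 0,"dz": 0,"ax": 0,"ay": 0,"az": -0.01,"fingers": 1},
  {"dx": 0,"dy": 0,"dz": 0,"ax": 0,"ay": 0,"az": 0,"fingers": 1},
  {"dx": 0,"dy": 0,"dz": 0,"ax": 0,"ay": 0,"az": 0,"fingers": 1},
])

```text
time_s: 9.85
eef_pos: [0.5259, 0.0947, 0.0651]
tcp_rot: [-1.665, -2.663, 0.001]
wrist_force: [-2.9, -3.6, -0.0]
grip_width: 0.179
```

```bash
cat > chk.py <<'E'
import st
from h import *
s=arm.read_state(); im=arm.read_camera("wrist"); cv2.imwrite("pics/last.png",im[:,:,::-1])
m=orange(im);n=np.zeros_like(m);n[150:240,295:335]=m[150:240,295:335]
print("pointer",pca(n,"wrist",.036,s)[1],"pawl",pawl(im,s,(375,230,520,325)))
E
python3 chk.py
```

```text
9.85 [0.5259 0.0947 0.0651] [-2.9116 -3.5824 -0.0296] [-0.8017  0.5683  0.2456] 0.17929142392788028 yaw 25.967933974928176 tauz6 0.1902193296700716
pointer 116.05581212724991 pawl (array([0.5997, 0.1051]), np.float64(-139.53440075977994), 1024)
```

Request:
arm_command([
  {"dx": 0,"dy": 0,"dz": 0,"ax": 0,"ay": 0,"az": -0.007,"fingers": 1},
  {"dx": 0,"dy": 0,"dz": 0,"ax": 0,"ay": 0,"az": -0.007,"fingers": 1},
  {"dx": 0,"dy": 0,"dz": 0,"ax": 0,"ay": 0,"az": -0.007,"fingers": 1},
  {"dx": 0,"dy": 0,"dz": 0,"ax": 0,"ay": 0,"az": -0.007,"fingers": 1},
  {"dx": 0,"dy": 0,"dz": 0,"ax": 0,"ay": 0,"az": 0,"fingers": 1},
  {"dx": 0,"dy": 0,"dz": 0,"ax": 0,"ay": 0,"az": 0,"fingers": 1},
  {"dx": 0,"dy": 0,"dz": 0,"ax": 0,"ay": 0,"az": 0,"fingers": 1},
  {"dx": 0,"dy": 0,"dz": 0,"ax": 0,"ay": 0,"az": 0,"fingers": 1},
])

```text
time_s: 10.7
eef_pos: [0.5259, 0.0947, 0.0651]
tcp_rot: [-1.628, -2.686, 0.001]
wrist_force: [-3.8, -4.0, -0.1]
grip_width: 0.18
```

```bash
python3 chk.py
```

```text
10.7 [0.5259 0.0947 0.0651] [-3.7937 -3.9577 -0.1129] [-0.699   0.5147  0.2609] 0.17981192133562163 yaw 27.569282838077168 tauz6 0.18486327957361937
pointer 117.72700155414695 pawl (array([0.6007, 0.1062]), np.float64(-141.84693171033518), 952)
```

Request:
arm_command([
  {"dx": 0,"dy": 0,"dz": 0,"ax": 0,"ay": 0,"az": -0.007,"fingers": 1},
  {"dx": 0,"dy": 0,"dz": 0,"ax": 0,"ay": 0,"az": -0.007,"fingers": 1},
  {"dx": 0,"dy": 0,"dz": 0,"ax": 0,"ay": 0,"az": -0.007,"fingers": 1},
  {"dx": 0,"dy": 0,"dz": 0,"ax": 0,"ay": 0,"az": -0.007,"fingers": 1},
  {"dx": 0,"dy": 0,"dz": 0,"ax": 0,"ay": 0,"az": 0,"fingers": 1},
  {"dx": 0,"dy": 0,"dz": 0,"ax": 0,"ay": 0,"az": 0,"fingers": 1},
  {"dx": 0,"dy": 0,"dz": 0,"ax": 0,"ay": 0,"az": 0,"fingers": 1},
  {"dx": 0,"dy": 0,"dz": 0,"ax": 0,"ay": 0,"az": 0,"fingers": 1},
])

```text
time_s: 11.55
eef_pos: [0.5259, 0.0947, 0.0651]
tcp_rot: [-1.59, -2.709, 0.001]
wrist_force: [-3.7, -4.3, 0.5]
grip_width: 0.183
```

```bash
python3 chk.py
```

```text
11.55 [0.5259 0.0947 0.0651] [-3.733  -4.2813  0.4811] [-0.7785  0.5243  0.1971] 0.18298895199893175 yaw 29.171147528732096 tauz6 0.1798151945695281
pointer 119.355513064012 pawl (array([0.6016, 0.1071]), np.float64(-144.74777431902262), 893)
```

Request:
arm_command([
  {"dx": 0,"dy": 0,"dz": 0,"ax": 0,"ay": 0,"az": -0.007,"fingers": 1},
  {"dx": 0,"dy": 0,"dz": 0,"ax": 0,"ay": 0,"az": -0.007,"fingers": 1},
  {"dx": 0,"dy": 0,"dz": 0,"ax": 0,"ay": 0,"az": -0.007,"fingers": 1},
  {"dx": 0,"dy": 0,"dz": 0,"ax": 0,"ay": 0,"az": -0.007,"fingers": 1},
  {"dx": 0,"dy": 0,"dz": 0,"ax": 0,"ay": 0,"az": 0,"fingers": 1},
  {"dx": 0,"dy": 0,"dz": 0,"ax": 0,"ay": 0,"az": 0,"fingers": 1},
  {"dx": 0,"dy": 0,"dz": 0,"ax": 0,"ay": 0,"az": 0,"fingers": 1},
  {"dx": 0,"dy": 0,"dz": 0,"ax": 0,"ay": 0,"az": 0,"fingers": 1},
])

```text
time_s: 12.4
eef_pos: [0.5259, 0.0947, 0.0651]
tcp_rot: [-1.552, -2.731, 0.001]
wrist_force: [-2.6, -3.5, 0.5]
grip_width: 0.18
```

```bash
python3 chk.py
```

```text
12.4 [0.5259 0.0947 0.0651] [-2.6499 -3.5088  0.5065] [-0.7163  0.5307  0.157 ] 0.17956958504233161 yaw 30.77509327954719 tauz6 0.16285973601043224
pointer 120.90872062636922 pawl (array([0.6028, 0.1082]), np.float64(-147.00527414837745), 821)
```

View pics/last.png

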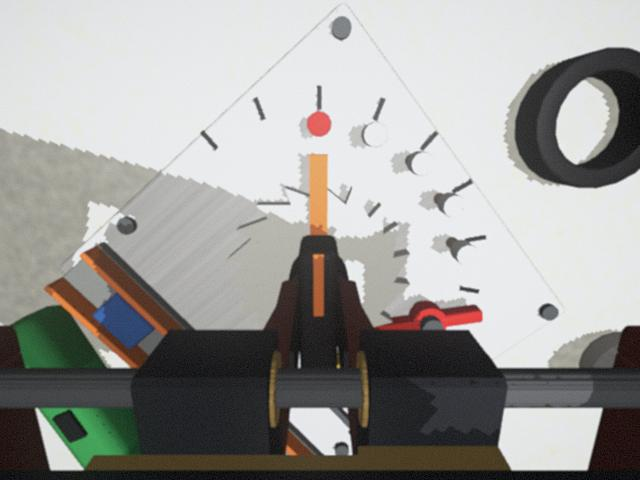

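The pointer is now in line with the pin and the pawl is back in. The hand still carries the spring (Mz 0.16), so I keep easing.

Request:
arm_command([
  {"dx": 0,"dy": 0,"dz": 0,"ax": 0,"ay": 0,"az": -0.006,"fingers": 1},
  {"dx": 0,"dy": 0,"dz": 0,"ax": 0,"ay": 0,"az": -0.006,"fingers": 1},
  {"dx": 0,"dy": 0,"dz": 0,"ax": 0,"ay": 0,"az": -0.006,"fingers": 1},
  {"dx": 0,"dy": 0,"dz": 0,"ax": 0,"ay": 0,"az": 0,"fingers": 1},
  {"dx": 0,"dy": 0,"dz": 0,"ax": 0,"ay": 0,"az": 0,"fingers": 1},
  {"dx": 0,"dy": 0,"dz": 0,"ax": 0,"ay": 0,"az": 0,"fingers": 1},
  {"dx": 0,"dy": 0,"dz": 0,"ax": 0,"ay": 0,"az": 0,"fingers": 1},
  {"dx": 0,"dy": 0,"dz": 0,"ax": 0,"ay": 0,"az": 0,"fingers": 1},
])

```text
time_s: 13.25
eef_pos: [0.5259, 0.0947, 0.0651]
tcp_rot: [-1.528, -2.745, 0.001]
wrist_force: [-3.1, -4.3, 0.2]
grip_width: 0.181
```

```bash
python3 chk.py
```

```text
13.25 [0.5259 0.0947 0.0651] [-3.0945 -4.2692  0.2202] [-0.7681  0.5599  0.171 ] 0.18107157993251288 yaw 31.80483540787976 tauz6 0.16196097247302532
pointer 122.03576763837228 pawl (array([0.6033, 0.109 ]), np.float64(-148.31157166182402), 739)
```

Request:
arm_command([
  {"dx": 0,"dy": 0,"dz": 0,"ax": 0,"ay": 0,"az": -0.006,"fingers": 1},
  {"dx": 0,"dy": 0,"dz": 0,"ax": 0,"ay": 0,"az": -0.006,"fingers": 1},
  {"dx": 0,"dy": 0,"dz": 0,"ax": 0,"ay": 0,"az": -0.006,"fingers": 1},
  {"dx": 0,"dy": 0,"dz": 0,"ax": 0,"ay": 0,"az": 0,"fingers": 1},
  {"dx": 0,"dy": 0,"dz": 0,"ax": 0,"ay": 0,"az": 0,"fingers": 1},
  {"dx": 0,"dy": 0,"dz": 0,"ax": 0,"ay": 0,"az": 0,"fingers": 1},
  {"dx": 0,"dy": 0,"dz": 0,"ax": 0,"ay": 0,"az": 0,"fingers": 1},
  {"dx": 0,"dy": 0,"dz": 0,"ax": 0,"ay": 0,"az": 0,"fingers": 1},
])

```text
time_s: 14.1
eef_pos: [0.526, 0.0947, 0.0651]
tcp_rot: [-1.503, -2.758, 0.001]
wrist_force: [-3.4, -4.3, -0.1]
grip_width: 0.184
```

```bash
python3 chk.py
```

```text
14.1 [0.526  0.0947 0.0651] [-3.3838 -4.3463 -0.0675] [-0.7041  0.5614  0.1176] 0.18436377983945917 yaw 32.834185643466725 tauz6 0.16110742930322886
pointer 123.00532772050892 pawl (array([0.6029, 0.1096]), np.float64(-148.63680561471003), 629)
```

Request:
arm_command([
  {"dx": 0,"dy": 0,"dz": 0,"ax": 0,"ay": 0,"az": -0.005,"fingers": 1},
  {"dx": 0,"dy": 0,"dz": 0,"ax": 0,"ay": 0,"az": -0.005,"fingers": 1},
  {"dx": 0,"dy": 0,"dz": 0,"ax": 0,"ay": 0,"az": -0.005,"fingers": 1},
  {"dx": 0,"dy": 0,"dz": 0,"ax": 0,"ay": 0,"az": 0,"fingers": 1},
  {"dx": 0,"dy": 0,"dz": 0,"ax": 0,"ay": 0,"az": 0,"fingers": 1},
  {"dx": 0,"dy": 0,"dz": 0,"ax": 0,"ay": 0,"az": 0,"fingers": 1},
  {"dx": 0,"dy": 0,"dz": 0,"ax": 0,"ay": 0,"az": 0,"fingers": 1},
  {"dx": 0,"dy": 0,"dz": 0,"ax": 0,"ay": 0,"az": 0,"fingers": 1},
])

```text
time_s: 14.95
eef_pos: [0.526, 0.0947, 0.0651]
tcp_rot: [-1.482, -2.77, 0.001]
wrist_force: [-3.2, -3.4, -0.5]
grip_width: 0.18
```

```bash
python3 chk.py
```

```text
14.95 [0.526  0.0947 0.0651] [-3.1587 -3.3553 -0.5019] [-0.7677  0.5411  0.1391] 0.17967721091853273 yaw 33.69556411482468 tauz6 0.16036839690059423
pointer 123.88136738617507 pawl (array([0.602 , 0.1098]), np.float64(-148.29003265930388), 526)
```

Request:
arm_command([
  {"dx": 0,"dy": 0,"dz": 0,"ax": 0,"ay": 0,"az": -0.005,"fingers": 1},
  {"dx": 0,"dy": 0,"dz": 0,"ax": 0,"ay": 0,"az": -0.005,"fingers": 1},
  {"dx": 0,"dy": 0,"dz": 0,"ax": 0,"ay": 0,"az": -0.005,"fingers": 1},
  {"dx": 0,"dy": 0,"dz": 0,"ax": 0,"ay": 0,"az": 0,"fingers": 1},
  {"dx": 0,"dy": 0,"dz": 0,"ax": 0,"ay": 0,"az": 0,"fingers": 1},
  {"dx": 0,"dy": 0,"dz": 0,"ax": 0,"ay": 0,"az": 0,"fingers": 1},
  {"dx": 0,"dy": 0,"dz": 0,"ax": 0,"ay": 0,"az": 0,"fingers": 1},
  {"dx": 0,"dy": 0,"dz": 0,"ax": 0,"ay": 0,"az": 0,"fingers": 1},
])

```text
time_s: 15.8
eef_pos: [0.526, 0.0947, 0.0651]
tcp_rot: [-1.461, -2.781, 0.001]
wrist_force: [-2.5, -4.2, 0.7]
grip_width: 0.176
```

```bash
python3 chk.py
```

```text
15.8 [0.526  0.0947 0.0651] [-2.5385 -4.1764  0.6603] [-0.689   0.5019  0.2015] 0.17634920965556106 yaw 34.552566900193995 tauz6 0.15117687173187733
pointer 124.78933291299532 pawl (array([0.6013, 0.1099]), np.float64(-147.68188042064997), 415)
```

Request:
arm_command([
  {"dx": 0,"dy": 0,"dz": 0,"ax": 0,"ay": 0,"az": -0.005,"fingers": 1},
  {"dx": 0,"dy": 0,"dz": 0,"ax": 0,"ay": 0,"az": -0.005,"fingers": 1},
  {"dx": 0,"dy": 0,"dz": 0,"ax": 0,"ay": 0,"az": 0,"fingers": 1},
  {"dx": 0,"dy": 0,"dz": 0,"ax": 0,"ay": 0,"az": 0,"fingers": 1},
  {"dx": 0,"dy": 0,"dz": 0,"ax": 0,"ay": 0,"az": 0,"fingers": 1},
  {"dx": 0,"dy": 0,"dz": 0,"ax": 0,"ay": 0,"az": 0,"fingers": 1},
  {"dx": 0,"dy": 0,"dz": 0,"ax": 0,"ay": 0,"az": 0,"fingers": 1},
  {"dx": 0,"dy": 0,"dz": 0,"ax": 0,"ay": 0,"az": 0,"fingers": 1},
])

```text
time_s: 16.65
eef_pos: [0.5259, 0.0947, 0.0651]
tcp_rot: [-1.448, -2.787, 0.001]
wrist_force: [-2.2, -4.4, 0.1]
grip_width: 0.183
```

```bash
python3 chk.py
```

```text
16.65 [0.5259 0.0947 0.0651] [-2.1656 -4.3541  0.0531] [-0.8034  0.5323 -0.0815] 0.1829309259866789 yaw 35.09663446370939 tauz6 -0.05304249934852123
pointer 124.9946400721226 pawl (array([0.6003, 0.1098]), np.float64(-147.49318625489087), 368)
```

Torque dropped to ~0: the pawl bears the wheel (0.2 N m ≈ 4 N). Releasing gently and rising.

Request:
arm_command([
  {"dx": 0,"dy": 0,"dz": 0,"ax": 0,"ay": 0,"az": 0.001,"fingers": 0.81},
  {"dx": 0,"dy": 0,"dz": 0,"ax": 0,"ay": 0,"az": 0,"fingers": 0.78},
  {"dx": 0,"dy": 0,"dz": 0,"ax": 0,"ay": 0,"az": 0,"fingers": 0.72},
  {"dx": 0,"dy": 0,"dz": 0,"ax": 0,"ay": 0,"az": 0,"fingers": 0.6},
  {"dx": 0,"dy": 0,"dz": 0,"ax": 0,"ay": 0,"az": 0,"fingers": 0.5},
  {"dx": 0,"dy": 0,"dz": 0,"ax": 0,"ay": 0,"az": 0,"fingers": 0.5},
  {"dx": 0,"dy": 0,"dz": -0.01,"ax": 0,"ay": 0,"az": 0,"fingers": 0.5},
  {"dx": 0,"dy": 0,"dz": -0.02,"ax": 0,"ay": 0,"az": 0,"fingers": 0.5},
])

```text
time_s: 17.5
eef_pos: [0.5252, 0.0948, 0.0949]
tcp_rot: [-1.448, -2.785, 0.003]
wrist_force: [-1.1, -0.4, -0.1]
grip_width: 0.495
```

```bash
python3 chk.py
```

```text
17.5 [0.5252 0.0948 0.0949] [-1.1176 -0.3787 -0.0514] [0.0086 0.0546 0.0182] 0.49465128361732197 yaw 35.06516759786099 tauz6 0.00014704675322718685
pointer 125.11441935281862 pawl (array([0.6041, 0.1089]), np.float64(-148.08465310968668), 572)
```

Pointer unchanged after release (125°). Now to the safety catch.

Request:
arm_command([
  {"dx": 0,"dy": 0,"dz": -0.025,"ax": 0,"ay": 0,"az": 0,"fingers": 0.5},
  {"dx": 0,"dy": 0,"dz": -0.03,"ax": 0,"ay": 0,"az": 0,"fingers": 0.6},
  {"dx": -0.018,"dy": 0.001,"dz": 0,"ax": 0,"ay": 0,"az": 0,"fingers": 1},
  {"dx": -0.025,"dy": 0.002,"dz": 0,"ax": 0,"ay": 0,"az": 0,"fingers": 1},
  {"dx": -0.025,"dy": 0.002,"dz": 0,"ax": 0,"ay": 0,"az": 0,"fingers": 1},
  {"dx": -0.025,"dy": 0.001,"dz": 0,"ax": 0,"ay": 0,"az": 0,"fingers": 1},
  {"dx": -0.018,"dy": 0.001,"dz": 0,"ax": 0,"ay": 0,"az": 0,"fingers": 1},
  {"dx": -0.008,"dy": 0,"dz": 0,"ax": 0,"ay": 0,"az": 0,"fingers": 1},
])

```text
time_s: 18.35
eef_pos: [0.6012, -0.0001, 0.1497]
tcp_rot: [1.451, 2.786, -0.0]
wrist_force: [0.7, 0.1, 0.3]
grip_width: 0.009
```

Request:
arm_command([
  {"dx": 0,"dy": 0,"dz": 0,"ax": 0,"ay": 0,"az": -0.1,"fingers": 1},
  {"dx": 0,"dy": 0,"dz": 0,"ax": 0,"ay": 0,"az": -0.12,"fingers": 1},
  {"dx": 0,"dy": 0,"dz": 0,"ax": 0,"ay": 0,"az": -0.12,"fingers": 1},
  {"dx": 0,"dy": 0,"dz": 0,"ax": 0,"ay": 0,"az": -0.12,"fingers": 1},
  {"dx": 0,"dy": 0,"dz": 0,"ax": 0,"ay": 0,"az": -0.1,"fingers": 1},
  {"dx": 0,"dy": 0,"dz": 0,"ax": 0,"ay": 0,"az": -0.067,"fingers": 1},
  {"dx": 0,"dy": 0,"dz": 0,"ax": 0,"ay": 0,"az": 0,"fingers": 1},
  {"dx": 0,"dy": 0,"dz": 0,"ax": 0,"ay": 0,"az": 0,"fingers": 1},
])

```text
time_s: 19.15
eef_pos: [0.6, 0.0017, 0.15]
tcp_rot: [-0.521, -3.098, -0.0]
wrist_force: [0.6, -0.1, -0.1]
grip_width: 0.001
```

```bash
python3 st.py; python3 - <<'E'
from h import *
s=arm.read_state(); im=arm.read_camera("wrist"); cv2.imwrite("pics/w5.png",im[:,:,::-1])
find("wrist",dict(catch_post=.0555,pointer_tip=.038,knob_grip=.076,base=0),s)
E
```

```text
19.15 [0.6    0.0017 0.15  ] [ 0.5652 -0.128  -0.1285] [ 0.002   0.0209 -0.009 ] 0.0006172531472242016 yaw 70.89506399305364 tauz6 -0.08489246712997556
wrist catch_post [366.9 244.6] 0.84 [0.6117 0.0334]
wrist pointer_tip [479.   11.1] 0.93 [0.4914 0.1478]
wrist pointer_tip [358.6 200.7] 0.64 [0.5833 0.038 ]
wrist knob_grip [428.6  93. ] 0.71 [0.5286 0.0939]
wrist base [401.5 100.1] 0.64 [0.5265 0.0948]
wrist base [427.6  91.8] 0.21 [0.5273 0.1154]
```

View pics/w5.png

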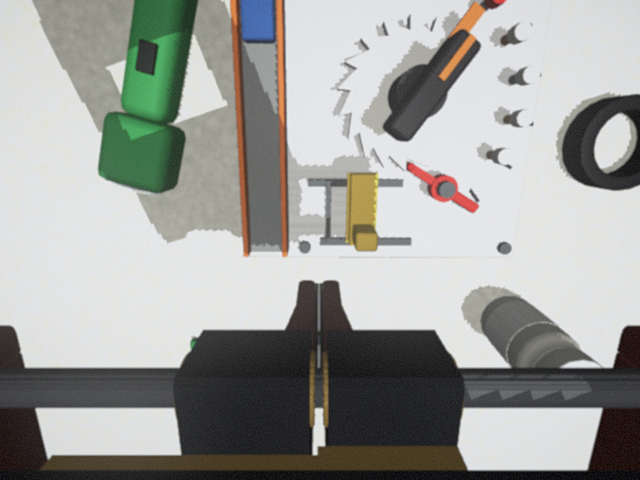

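The shut fingers are lined up with the post at (366,244), about 34 mm short of its centre along base +y. Descending and sliding.

Request:
arm_command([
  {"dx": 0,"dy": 0,"dz": 0.03,"ax": 0,"ay": 0,"az": 0,"fingers": 1},
  {"dx": 0,"dy": 0,"dz": 0.03,"ax": 0,"ay": 0,"az": 0,"fingers": 1},
  {"dx": 0,"dy": 0,"dz": 0.03,"ax": 0,"ay": 0,"az": 0,"fingers": 1},
  {"dx": 0,"dy": 0,"dz": 0.018,"ax": 0,"ay": 0,"az": 0,"fingers": 1},
  {"dx": 0,"dy": 0,"dz": 0.008,"ax": 0,"ay": 0,"az": 0,"fingers": 1},
  {"dx": 0,"dy": 0.002,"dz": 0,"ax": 0,"ay": 0,"az": 0,"fingers": 1},
  {"dx": 0,"dy": 0.004,"dz": 0,"ax": 0,"ay": 0,"az": 0,"fingers": 1},
  {"dx": 0,"dy": 0.002,"dz": 0,"ax": 0,"ay": 0,"az": 0,"fingers": 1},
])

```text
time_s: 20.2
eef_pos: [0.604, 0.0095, 0.0354]
tcp_rot: [0.518, 3.096, 0.001]
wrist_force: [-0.2, 0.1, -0.4]
grip_width: 0.002
```

Request:
arm_command([
  {"dx": 0,"dy": 0.002,"dz": 0,"ax": 0,"ay": 0,"az": 0,"fingers": 1},
  {"dx": 0,"dy": 0.003,"dz": 0,"ax": 0,"ay": 0,"az": 0,"fingers": 1},
  {"dx": 0,"dy": 0.003,"dz": 0,"ax": 0,"ay": 0,"az": 0,"fingers": 1},
  {"dx": 0,"dy": 0.003,"dz": 0,"ax": 0,"ay": 0,"az": 0,"fingers": 1},
  {"dx": 0,"dy": 0.003,"dz": 0,"ax": 0,"ay": 0,"az": 0,"fingers": 1},
  {"dx": 0,"dy": 0.003,"dz": 0,"ax": 0,"ay": 0,"az": 0,"fingers": 1},
  {"dx": 0,"dy": 0.003,"dz": 0,"ax": 0,"ay": 0,"az": 0,"fingers": 1},
  {"dx": 0,"dy": 0.001,"dz": 0,"ax": 0,"ay": 0,"az": 0,"fingers": 1},
])

```text
time_s: 21.0
eef_pos: [0.61, 0.0292, 0.0342]
tcp_rot: [0.518, 3.098, -0.0]
wrist_force: [0.2, -3.5, 1.8]
grip_width: 0.008
```

```bash
python3 st.py; python3 - <<'E'
from h import *
s=arm.read_state(); im=arm.read_camera("wrist"); cv2.imwrite("pics/w6.png",im[:,:,::-1])
find("wrist",dict(catch_post=.0555,pointer_tip=.038),s)
E
```

```text
21.0 [0.61   0.0292 0.0342] [ 0.1903 -3.4521  1.8383] [-0.4241  0.0222 -0.0014] 0.008144104064385498 yaw 71.00146353365784 tauz6 0.001859748299466446
wrist catch_post [358.6 317.3] 0.94 [0.6131 0.045 ]
```

Request:
arm_command([
  {"dx": 0,"dy": 0.001,"dz": 0,"ax": 0,"ay": 0,"az": 0,"fingers": 1},
  {"dx": 0,"dy": 0.001,"dz": 0,"ax": 0,"ay": 0,"az": 0,"fingers": 1},
  {"dx": 0,"dy": 0.001,"dz": 0,"ax": 0,"ay": 0,"az": 0,"fingers": 1},
  {"dx": 0,"dy": 0.001,"dz": 0,"ax": 0,"ay": 0,"az": 0,"fingers": 1},
  {"dx": 0,"dy": 0.001,"dz": 0,"ax": 0,"ay": 0,"az": 0,"fingers": 1},
  {"dx": 0,"dy": 0.001,"dz": 0,"ax": 0,"ay": 0,"az": 0,"fingers": 1},
  {"dx": 0,"dy": 0.001,"dz": 0,"ax": 0,"ay": 0,"az": 0,"fingers": 1},
  {"dx": 0,"dy": 0,"dz": 0,"ax": 0,"ay": 0,"az": 0,"fingers": 1},
])

```text
time_s: 21.95
eef_pos: [0.6119, 0.0357, 0.0341]
tcp_rot: [-0.519, -3.098, -0.0]
wrist_force: [-1.1, -1.5, -1.3]
grip_width: 0.009
```

```bash
python3 st.py
```

```text
21.95 [0.6119 0.0357 0.0341] [-1.135  -1.5358 -1.3319] [-0.3015  0.0631  0.0352] 0.008839852028832928 yaw 70.99709110514263 tauz6 0.009507660870440304
```

Request:
arm_command([
  {"dx": 0,"dy": 0.001,"dz": 0,"ax": 0,"ay": 0,"az": 0,"fingers": 1},
  {"dx": 0,"dy": 0.001,"dz": 0,"ax": 0,"ay": 0,"az": 0,"fingers": 1},
  {"dx": 0,"dy": 0.001,"dz": 0,"ax": 0,"ay": 0,"az": 0,"fingers": 1},
  {"dx": 0,"dy": 0,"dz": 0,"ax": 0,"ay": 0,"az": 0,"fingers": 1},
  {"dx": 0,"dy": 0,"dz": 0,"ax": 0,"ay": 0,"az": 0,"fingers": 1},
  {"dx": 0,"dy": 0,"dz": 0,"ax": 0,"ay": 0,"az": 0,"fingers": 1},
  {"dx": 0,"dy": 0,"dz": 0,"ax": 0,"ay": 0,"az": 0,"fingers": 1},
  {"dx": 0,"dy": 0,"dz": 0,"ax": 0,"ay": 0,"az": 0,"fingers": 1},
])

```text
time_s: 22.75
eef_pos: [0.613, 0.0385, 0.0342]
tcp_rot: [-0.519, -3.098, -0.0]
wrist_force: [-0.8, -0.9, -0.4]
grip_width: 0.006
```

```bash
python3 st.py
```

```text
22.75 [0.613  0.0385 0.0342] [-0.7603 -0.8942 -0.3671] [-0.1704  0.1259  0.0662] 0.005555968179402521 yaw 70.98556493489907 tauz6 -0.00020319808299973374
```

Request:
arm_command([
  {"dx": 0,"dy": 0.001,"dz": 0,"ax": 0,"ay": 0,"az": 0,"fingers": 1},
  {"dx": 0,"dy": 0.001,"dz": 0,"ax": 0,"ay": 0,"az": 0,"fingers": 1},
  {"dx": 0,"dy": 0.001,"dz": 0,"ax": 0,"ay": 0,"az": 0,"fingers": 1},
  {"dx": 0,"dy": 0,"dz": 0,"ax": 0,"ay": 0,"az": 0,"fingers": 1},
  {"dx": 0,"dy": 0,"dz": 0,"ax": 0,"ay": 0,"az": 0,"fingers": 1},
  {"dx": 0,"dy": 0,"dz": 0,"ax": 0,"ay": 0,"az": 0,"fingers": 1},
  {"dx": 0,"dy": 0,"dz": 0,"ax": 0,"ay": 0,"az": 0,"fingers": 1},
  {"dx": 0,"dy": 0,"dz": 0,"ax": 0,"ay": 0,"az": 0,"fingers": 1},
])

```text
time_s: 23.55
eef_pos: [0.6135, 0.0401, 0.0342]
tcp_rot: [-0.518, -3.098, 0.002]
wrist_force: [-2.6, -7.8, 1.9]
grip_width: 0.005
```

```bash
python3 st.py; python3 - <<'E'
from h import *
s=arm.read_state(); im=arm.read_camera("wrist"); cv2.imwrite("pics/w7.png",im[:,:,::-1])
find("wrist",dict(catch_post=.0555,pointer_tip=.038),s)
E
```

```text
23.55 [0.6135 0.0401 0.0342] [-2.5719 -7.8475  1.8649] [-1.2761  0.3443 -0.0014] 0.005377290678094387 yaw 71.00555973125753 tauz6 -0.0008598699241701979
wrist catch_post [359.2 320. ] 0.56 [0.6179 0.0559]
```

Resistance rose to 8 N and the tool stalled, so it is at the stop. One small confirming push, then back off and rise.

Request:
arm_command([
  {"dx": 0,"dy": 0.001,"dz": 0,"ax": 0,"ay": 0,"az": 0,"fingers": 1},
  {"dx": 0,"dy": 0,"dz": 0,"ax": 0,"ay": 0,"az": 0,"fingers": 1},
  {"dx": 0,"dy": 0,"dz": 0,"ax": 0,"ay": 0,"az": 0,"fingers": 1},
  {"dx": 0,"dy": 0,"dz": 0,"ax": 0,"ay": 0,"az": 0,"fingers": 1},
  {"dx": 0,"dy": 0,"dz": 0,"ax": 0,"ay": 0,"az": 0,"fingers": 1},
  {"dx": 0,"dy": 0,"dz": 0,"ax": 0,"ay": 0,"az": 0,"fingers": 1},
  {"dx": 0,"dy": 0,"dz": 0,"ax": 0,"ay": 0,"az": 0,"fingers": 1},
  {"dx": 0,"dy": 0,"dz": 0,"ax": 0,"ay": 0,"az": 0,"fingers": 1},
])

```text
time_s: 24.5
eef_pos: [0.6136, 0.0403, 0.0342]
tcp_rot: [-0.518, -3.097, 0.004]
wrist_force: [-3.3, -10.8, 3.1]
grip_width: 0.005
```

Request:
arm_command([
  {"dx": 0,"dy": -0.006,"dz": 0,"ax": 0,"ay": 0,"az": 0,"fingers": 1},
  {"dx": 0,"dy": -0.015,"dz": 0,"ax": 0,"ay": 0,"az": 0,"fingers": 1},
  {"dx": 0,"dy": -0.01,"dz": -0.01,"ax": 0,"ay": 0,"az": 0,"fingers": 1},
  {"dx": 0,"dy": 0,"dz": -0.03,"ax": 0,"ay": 0,"az": 0,"fingers": 1},
  {"dx": 0,"dy": 0,"dz": -0.04,"ax": 0,"ay": 0,"az": 0,"fingers": 1},
  {"dx": 0,"dy": 0,"dz": -0.04,"ax": 0,"ay": 0,"az": 0,"fingers": 1},
  {"dx": 0,"dy": 0,"dz": -0.03,"ax": 0,"ay": 0,"az": 0,"fingers": 1},
  {"dx": 0,"dy": 0,"dz": 0,"ax": 0,"ay": 0,"az": 0,"fingers": 1},
])

```text
time_s: 25.3
eef_pos: [0.6071, 0.0124, 0.1898]
tcp_rot: [0.518, 3.089, 0.003]
wrist_force: [-0.0, -0.3, 0.5]
grip_width: 0.002
```

```bash
python3 st.py; python3 - <<'E'
from h import *
s=arm.read_state(); im=arm.read_camera("wrist"); cv2.imwrite("pics/w8.png",im[:,:,::-1])
find("wrist",dict(catch_post=.0555,pointer_tip=.038,pin_red=.012,knob_grip=.076,catch=0,pawl=0),s)
E
```

```text
25.3 [0.6071 0.0124 0.1898] [-0.0158 -0.3114  0.5357] [-0.073  -0.0735  0.0046] 0.0021321201502822852 yaw 70.9633389628807 tauz6 0.0075738466694019735
wrist catch_post [375.9 224.6] 0.62 [0.6191 0.0571]
wrist pointer_tip [442.3  19.1] 0.85 [0.4906 0.149 ]
wrist pin_red [448.6  11.9] 0.61 [0.4836 0.1643]
wrist pin_red [405.  173.8] 0.22 [0.5954 0.0979]
wrist knob_grip [392.7  90.6] 0.78 [0.527  0.0932]
wrist catch [365.9 191.2] 0.55 [0.6011 0.0613]
wrist pawl [404.  174.9] 0.72 [0.5982 0.099 ]
```

View pics/w8.png

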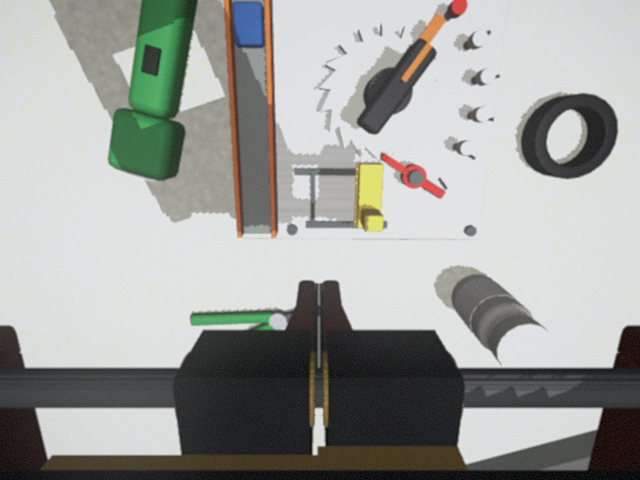

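The catch (371,195) is at the end of its rails behind the pawl (post at base y ≈ −6 mm). The pointer is at the red pin (458,8), and the bystanders are untouched.

```bash
python3 -c "
from workcell import arm
print(arm.hand_in())"
```

```text
the job is handed in; nothing more can be done
None
```

I wound the spring two teeth clockwise to the red pin at the 40° tick, then slid the safety catch home and handed the job in at about 25 s of the 72 s allowed.

- **Winding:** I turned the knob about 48°, then eased the wheel back in steps of about 0.3–0.6°. The hand's torque dropped to about −0.05 N·m, which meant the pawl was carrying the wheel with an estimated 4 N on it. I opened the fingers slowly and the pointer moved only about 0.1°.
- **Pointer:** It hangs about 3.5° short of the red pin's tick, inside the stated 4.5° tooth tolerance.
- **Catch:** I pushed the post until it stalled at about 11 N. The last picture puts it at y ≈ −6 mm of the base, its home position. The pointer was still at the pin and the gripper was clear of everything.
- **Bystanders:** I never touched the tape, bottle, torch or cutters. They looked unmoved in the last picture, though I did not measure them.

Two checks or steps did not go cleanly:
- **First grip:** The fingertips closed on the hub instead of the bar. I opened, rose 6 mm and gripped again before turning.
- **Pawl angle:** While I eased back, the gripper partly hid the pawl, so that reading drifted. I judged contact by torque instead.

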